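# Clamp the hard cheese for grating

## Task

Stand the block of hard cheese lengthwise on the clamp board between the two jaws and let go of it, then pump the clamp's trigger towards its handle, stroke after stroke, until the moving jaw's pad presses the cheese against the end jaw. Drive the jaw only with the trigger, hold the cheese firmly but do not crush it in the jaws, and leave the other kitchen things alone. Finish while still holding the trigger squeezed with the cheese gripped.

Things in the scene. Friction and masses are not known exactly. Their poses are not given: they have to be found in the camera images.
- cheese: pale yellow block of hard cheese with a darker rind underneath, 76 mm long (its x), 44 mm wide (its y), 48 mm high (z), about 0.18 kg; origin at the centre of its underside. Starts flat on the counter.
- clamp: caulk-gun style ratchet clamp, fixed. Origin: centre of the underside of its 400 (x) x 130 x 16 mm bamboo board, on the counter; x runs from handle end to end jaw, z up. Dark housing x -160 to -65, y +-24, up to z 78 mm. Upright fixed black handle x -152 to -138, y +-13, up to z 150 mm. The board is bare between the jaws. Jaws 60 mm wide; nothing beside them.
- end_jaw: fixed end jaw: dark steel block 18 mm thick (x), 64 mm wide (y), 50 mm high on the board; origin at the bottom middle of its face towards the cheese, at x 175, z 16 mm in the clamp frame; axes as the clamp.
- jaw: moving jaw with its toothed bar (the robot must not push them). Axes as the clamp; origin at clamp x = joint ram, y 0, z 0. Jaw block x 2.5 to 16.5 mm, 60 mm wide, up to z 66 mm. The bar, 16 mm wide, z 18 to 31 mm, runs back from it through the housing and sticks out behind, to x -250 mm.
- jaw_pad: flat black rubber pad, 54 mm wide, 42 mm high, on springs in front of the moving jaw; origin at the centre of its front face, 42 mm above the counter; axes as the clamp. Unpressed, its face is 40 mm ahead (+x) of body jaw's origin; pressed, it gives way by up to 14 mm at 2 N per mm, then meets a hard stop.
- ram (a joint): travel of the moving jaw towards the end jaw, 0 to 0.075 m; starts at 0.006 to 0.034. At 0 the gap from pad to end jaw is 135 mm; with the cheese lengthwise between them the gap closes at about 0.059 m. It ratchets: squeezes of the trigger drive it forward, and it does not come back by more than a tooth (7 mm).
- trigger (a joint): squeeze of the trigger: 0 released, 0.32 rad at its stop (bar moves 21 mm). Its spring returns it (about 2 N at the bar released, 4 N squeezed). A full squeeze drives the free jaw about 6.5 mm, needing 6 N at the bar; release it fully between strokes. Once the pad presses, each newton more at the bar gives 2 N more on the pad; part of a stroke holds only while squeezed.
- trigger_bar: black upright trigger between handle and moving jaw, squeezed towards the handle (-x); origin on its hinge at clamp x -105, z 70 mm, axes as the clamp when released. Round bar 12 mm thick, up to 84 mm above the hinge; crossbar 30 mm long (y), 12 mm thick, 66 mm above it, its front at clamp x -95 mm released, -116 mm squeezed. Handle and trigger together: 57 mm wide released, 36 mm squeezed.
- spice_jar: bystander: glass jar with a wooden cap, 56 mm across, 85 mm high; origin at its base.
- pepper_mill: bystander: dark wooden pepper mill, 54 mm across, 165 mm high; origin at its base.
- grater: bystander: steel box grater about 80 mm square, 190 mm high; origin at its base.
Mind the look-alikes: they are no part of the job. There is more than one size of the cheese; the job needs the middle-sized.

How it is judged:
By the outcome, as a careful person would: the job done as asked, in the order asked, and still so for the second after the job is handed in, while the arm keeps its last pose, push and grip.
It also fails if it takes over 70 s, if anything falls off the work surface, if the arm or the gripper's body presses on something with over 40 N, if the wrist force passes 120 N, or if a joint passes its speed limit or range.

## Robot

A 6-joint arm with a two-finger parallel gripper is mounted at the origin on the work surface. World frame = base frame: x ahead of the robot, y to its left, z up, the work surface at z = 0. Lengths are in mm, angles in rad, forces in N, time in s.
With the tool pointing down it reaches from about 300 to 825 mm from the base axis. Payload 5.4 kg.
Tool frame: the origin (TCP) lies at the very end of the fingers, on their centre line; the grasp point (between the pads) lies 19 mm behind it (pinch_z is the distance from the TCP to the grasp point, in mm); z points along the fingers, y is the direction in which the jaws open and shut (so a half turn about z gives the same grasp; the last joint's range is limited). The gripper opens to 92 mm and grips with 3 to 60 N. Pads are 20 mm wide; open, the fingers measure 128 mm over their backs; the gripper's body (75 mm by 189 mm) begins 69 mm behind the grasp point.
Start: joints at [1.01, 0.158, 1.597, -0, 1.386, -0.21], TCP at [197.607, 539.961, 214.601] pointing down, gripper open.
Joint ranges: [-2.91, 2.91], [-0.94, 2.29], [0.18, 2.7], [-1.29, 4.43], [0.17, 2.64], [-3, 3]. Speed limits (rad/s): [2.57, 2.57, 3.14, 3.14, 3.14, 3.14].

## Interface

Orientations are given as a unit quaternion [x, y, z, w].
In Python, from workcell import goto, move_straight, move_joints, command_gripper, sleep, ik, camera, IKError, job_done, trace, get_time, get_joints, get_qd, get_joint_efforts, get_tcp_pos, get_orientation, get_contact_force, get_torque, get_opening, pinch_z gives the robot as it stands. Calls block until the motion is done:
- goto(position, orientation): joint-space move of the TCP to a pose.
- move_straight(position, ori=None, v=150): straight line of the TCP; ori=None keeps the orientation; v is the mean speed in mm/s.
- move_joints(angles): joint-space move.
- command_gripper(opening, grasp_force=None): opening from 0.0 (shut) to 1.0 (fully open); grasp_force is the grip in N (None keeps the last); returns when the fingers have stopped.
- sleep(seconds).
- ik(position, orientation): joint angles nearest the present ones, or None.
- camera(name): name is "scene" or "top"; returns a dict with "img" (384x512x3 uint8, red, green, blue), "K" (3x3 intrinsics, pixels), "extrinsics" (4x4, takes a point from camera to world coordinates). Camera axes: x right, y down, z forward; pixel columns grow to the right and rows downward; lengths in mm; the calibration is good to about 2 mm. A picture is of the moment at which its call begins. There is no depth.
A pose or a line that the arm cannot do raises IKError and nothing moves.
- job_done(): hands the job in, once; it reports no verdict.
Trained networks look in a picture, given as the dict that the camera call returned (one of the last four; its "shot" number tells which), for a name from the list of things; names that differ only in an ending like _2 or _b are one class to them, and where a whole thing is asked for, a point or a joint stands for the part that bears it (a point fixed in the world has none). Each returns a list of dicts, best first, with "conf" (0 to 1); they miss things now and then, are a little off and sometimes report something else, mostly with a low value. They report only what shows in the picture. A call takes as long as a camera call. They do not tell look-alikes from the thing itself.
- trace(picture, label): "region" (384x512 bool, what is visible of it) and "bbox" ([centre column, centre row, width, height] in pixels, round what is visible of it).
Readings, each from a call of its own:
- get_time(): time.
- get_joints(): joint angles.
- get_qd(): joint speeds.
- get_joint_efforts(): joint torques, N m.
- get_tcp_pos(): TCP position.
- get_orientation(): TCP orientation.
- get_contact_force(): force on the tool from outside, world axes, zero at the start.
- get_torque(): the same for the moment, N m.
- get_opening(): opening from 0.0 (shut) to 1.0 (fully open).
Only numpy, scipy, OpenCV 4.12 (cv2) and the standard library are available. Lean on these libraries where they do the work, as an engineer would, in place of code of your own. Each camera call takes 0.05 s, during which the arm holds its last target. There are 200 camera calls.

## Working session

There is one attempt and no reset: what is moved stays moved. The work goes in short steps, each a Python script; the robot and the scene stay as the last script left them, time stands still between calls to the robot, and variables do not carry over. Pictures are saved under pics/ and viewed, about 8 in all and at most 12, crops included, and the job is handed in when it is done.

```bash
mkdir -p pics; ls; python3 - <<'E'
from workcell import *
import cv2,numpy as np,pickle
for n in("scene","top"):
    c=camera(n); cv2.imwrite(f"pics/{n}0.png",cv2.resize(c["img"][:,:,::-1],(800,600),interpolation=cv2.INTER_CUBIC))
    pickle.dump(c,open(f"{n}0.pkl","wb"))
    print(n,c["K"].tolist(),np.round(c["extrinsics"],3).tolist())
    for l in("cheese","clamp","end_jaw","jaw","jaw_pad","trigger_bar","spice_jar","pepper_mill","grater"):
        print(l,[(round(d["conf"],2),np.round(d["bbox"]).tolist()) for d in trace(c,l)])
print(get_time(),pinch_z if not callable(pinch_z) else pinch_z())
E
```

```text
pics
scene [[365.85621794375027, 0.0, 258.9668198067771], [0.0, 365.85621794375027, 189.55021003849384], [0.0, 0.0, 1.0]] [[0.811, 0.351, -0.468, 1199.435], [0.584, -0.463, 0.666, -914.877], [0.017, -0.814, -0.58, 817.362], [0.0, 0.0, 0.0, 1.0]]
cheese [(0.93, [181.0, 232.0, 28.0, 20.0]), (0.87, [144.0, 253.0, 44.0, 43.0]), (0.81, [199.0, 249.0, 18.0, 15.0]), (0.31, [287.0, 168.0, 8.0, 14.0])]
clamp [(0.83, [270.0, 181.0, 101.0, 62.0])]
end_jaw [(0.5, [308.0, 161.0, 11.0, 18.0])]
jaw [(0.62, [260.0, 183.0, 66.0, 36.0]), (0.53, [180.0, 231.0, 30.0, 24.0]), (0.34, [282.0, 131.0, 8.0, 36.0])]
jaw_pad [(0.54, [288.0, 171.0, 13.0, 16.0])]
trigger_bar [(0.6, [254.0, 168.0, 7.0, 15.0])]
spice_jar [(0.68, [302.0, 224.0, 20.0, 30.0])]
pepper_mill [(0.73, [281.0, 131.0, 8.0, 34.0])]
grater [(0.97, [334.0, 152.0, 28.0, 47.0])]
top [[358.03571686843617, 0.0, 257.8087169345889], [0.0, 358.03571686843617, 187.48896143398852], [0.0, 0.0, 1.0]] [[-0.012, -0.999, 0.044, 533.535], [-1.0, 0.011, -0.028, -12.056], [0.027, -0.045, -0.999, 1144.214], [0.0, 0.0, 0.0, 1.0]]
cheese [(0.78, [353.0, 218.0, 27.0, 28.0]), (0.78, [360.0, 184.0, 20.0, 16.0]), (0.59, [399.0, 219.0, 28.0, 33.0])]
clamp [(0.61, [217.0, 193.0, 137.0, 70.0]), (0.38, [131.0, 152.0, 49.0, 37.0])]
end_jaw [(0.54, [159.0, 177.0, 14.0, 22.0])]
jaw [(0.78, [242.0, 197.0, 91.0, 30.0])]
jaw_pad [(0.46, [197.0, 189.0, 6.0, 15.0])]
trigger_bar [(0.51, [246.0, 201.0, 7.0, 9.0])]
spice_jar [(0.8, [271.0, 122.0, 17.0, 23.0])]
pepper_mill [(0.63, [116.0, 251.0, 33.0, 20.0])]
grater [(0.74, [131.0, 152.0, 52.0, 39.0])]
1.0 18.700000000000003
```

View pics/top0.png

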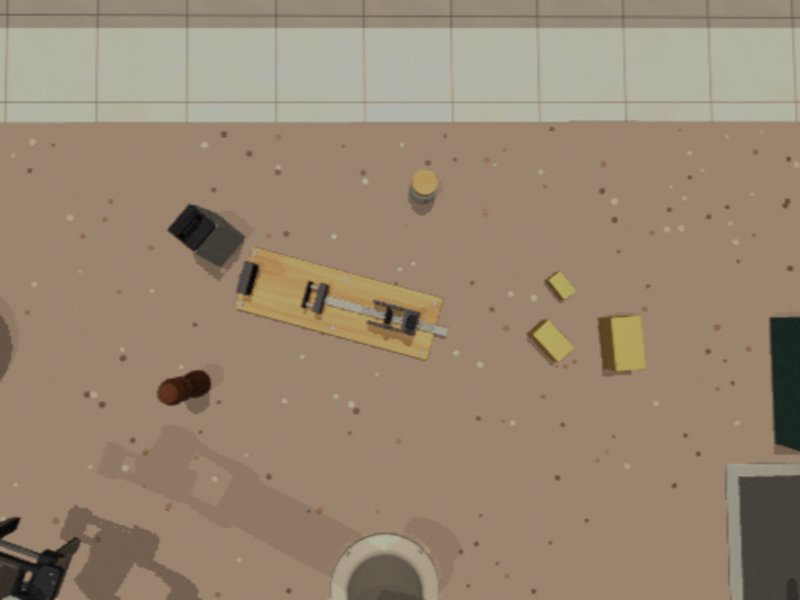

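View pics/scene0.png

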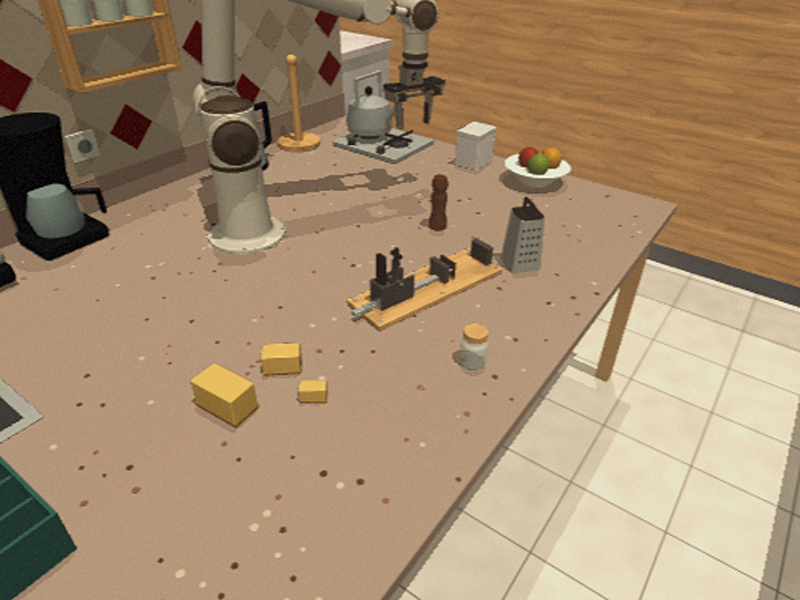

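```bash
cat > h.py <<'E'
import numpy as np,cv2
from scipy.optimize import minimize
from scipy.spatial.transform import Rotation as R
def proj(c,P):
    T=np.linalg.inv(c["extrinsics"]); p=(np.atleast_2d(P)@T[:3,:3].T+T[:3,3])@np.asarray(c["K"]).T
    return p[:,:2]/p[:,2:]
def box(x,y,yaw,lo,hi):
    g=np.array(np.meshgrid(*zip(lo,hi))).reshape(3,-1).T.astype(float)
    a,b=np.cos(yaw),np.sin(yaw)
    return np.c_[x+a*g[:,0]-b*g[:,1],y+b*g[:,0]+a*g[:,1],g[:,2]]
def sil(c,P,s=6):
    m=np.zeros((384*s,512*s),np.uint8)
    h=cv2.convexHull(((proj(c,P)+.5)*s).astype(np.float32))
    cv2.fillConvexPoly(m,np.round(h*16).astype(np.int32),255,shift=4)
    return cv2.resize(m,(512,384),interpolation=cv2.INTER_AREA)/255.
def fit(views,size,x0,free=False):
    """views: [(cam,mask)]; box on z0..; returns x,y,yaw(,scale), cost"""
    def f(p):
        k=p[3]/100 if free else 1
        lo,hi=np.array(size[0])*k,np.array(size[1])*k
        P=box(p[0],p[1],p[2]/50,lo,hi)
        return sum(np.abs(sil(c,P)-m).sum()/m.sum() for c,m in views)
    best=None
    for yaw in x0[2]:
        q=[x0[0],x0[1],yaw*50]+([100] if free else [])
        s=np.vstack([q]+[np.array(q)+d for d in np.eye(len(q))*15])
        r=minimize(f,q,method="Nelder-Mead",options=dict(initial_simplex=s,xatol=.05,fatol=1e-4,maxiter=250))
        if best is None or r.fun<best.fun: best=r
    p=best.x.copy();p[2]/=50
    return p,best.fun
def back(c,uv,z):
    d=np.linalg.inv(c["K"])@[*uv,1]; E=c["extrinsics"]; d=E[:3,:3]@d; o=E[:3,3]
    return o+d*(z-o[2])/d[2]
E
cat > m.py <<'E'
from h import *; from workcell import *
top,sc=camera("top"),camera("scene")
yaws=np.arange(0,np.pi,np.pi/6)
S=trace(sc,"cheese")
T=trace(top,"cheese")
for d in T:
    if d["conf"]<.5: continue
    x,y,_=back(top,d["bbox"][:2],25)
    u=proj(sc,[x,y,24])[0]; e=min(S,key=lambda e:np.hypot(*(np.array(e["bbox"][:2])-u)))
    print("cheese",d["bbox"],e["bbox"],*[np.round(v,3) for v in fit([(top,d["region"]*1.),(sc,e["region"]*1.)],((-38,-22,0),(38,22,48)),(x,y,yaws),True)])
# board by colour (top)
h=cv2.cvtColor(top["img"],cv2.COLOR_RGB2HSV); b=trace(top,"clamp")[0]["bbox"]
m=cv2.inRange(h,(10,110,90),(28,255,255)); k=np.zeros_like(m); k[150:235,145:290]=1; m=m*k
n,l,st,_=cv2.connectedComponentsWithStats(m); 
pts=np.vstack([np.argwhere(l==i)[:,::-1] for i in range(1,n) if st[i,4]>15]).astype(np.int32)
M=np.zeros((384,512),np.uint8); cv2.fillConvexPoly(M,cv2.convexHull(pts),1)
x,y,_=back(top,pts.mean(0),16); 
p,c=fit([(top,M*1.)],((-200,-65,0),(200,65,16)),(x,y,[1.4,1.2,1.8]))
print("board",p.round(3),c.round(3))
def C(q): a,b=np.cos(p[2]),np.sin(p[2]); return np.array([p[0]+a*q[0]-b*q[1],p[1]+b*q[0]+a*q[1],q[2]])
g=trace(top,"grater")[0]; gs=trace(sc,"grater")[0]
x,y,_=back(top,g["bbox"][:2],95)
q,c=fit([(top,g["region"]*1.),(sc,gs["region"]*1.)],((-40,-40,0),(40,40,190)),(x,y,[0,.5,1]))
print("grater",q.round(2),c.round(2))
# overlay
for n,c in(("top",top),("scene",sc)):
    I=cv2.resize(c["img"][:,:,::-1],None,fx=5,fy=5,interpolation=cv2.INTER_CUBIC)
    def poly(Q,col): cv2.polylines(I,[np.round((proj(c,[C(v) for v in Q])+.5)*5).astype(int)],True,col,1)
    poly([(-200,-65,16),(200,-65,16),(200,65,16),(-200,65,16)],(0,0,255))
    poly([(175,-32,66),(193,-32,66),(193,32,66),(175,32,66)],(255,0,0))
    poly([(-152,-13,150),(-138,-13,150),(-138,13,150),(-152,13,150)],(0,255,0))
    poly([(-107,-15,136),(-95,-15,136),(-95,15,136),(-107,15,136)],(255,255,0))
    poly([(-160,-24,78),(-65,-24,78),(-65,24,78),(-160,24,78)],(255,0,255))
    I=I[145*5:250*5,145*5:300*5] if n=="top" else I[120*5:220*5,210*5:340*5]
    cv2.imwrite(f"pics/ov_{n}.png",I)
    if n=="top": Z=top["img"][160:250,330:420,::-1]; cv2.imwrite("pics/cheese.png",cv2.resize(Z,(540,540),interpolation=cv2.INTER_CUBIC))
E
python3 m.py
```

```text
cheese [351.0, 216.6, 29.6, 28.9] [179.7, 230.2, 27.0, 23.5] [ 484.789 -337.217    0.732   98.767] 0.139
cheese [398.5, 219.2, 29.0, 36.1] [141.9, 253.2, 44.2, 37.9] [ 4.79087e+02 -4.78459e+02  7.60000e-02  1.37576e+02] 0.105
cheese [359.0, 183.3, 17.2, 17.4] [199.9, 247.6, 17.2, 12.9] [ 595.485 -361.64     0.641   67.149] 0.158
board [565.313  84.965   1.296] 0.03
grater [694.94 320.31   1.01] 0.79
```

View pics/ov_top.png

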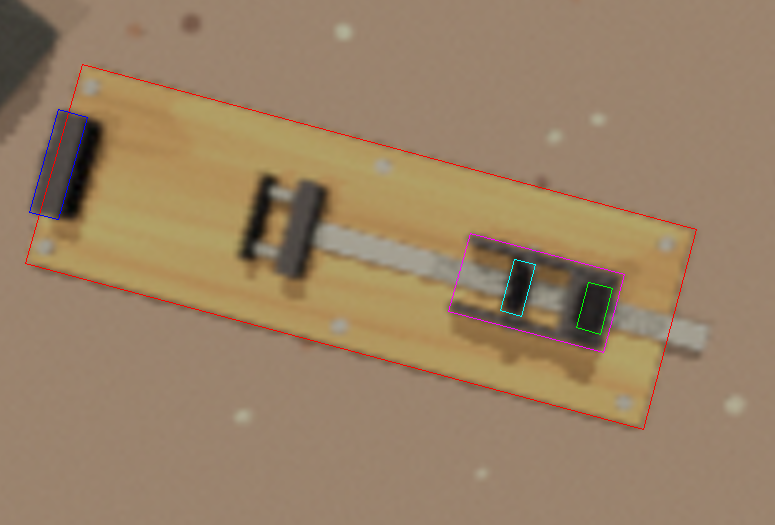

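View pics/ov_scene.png

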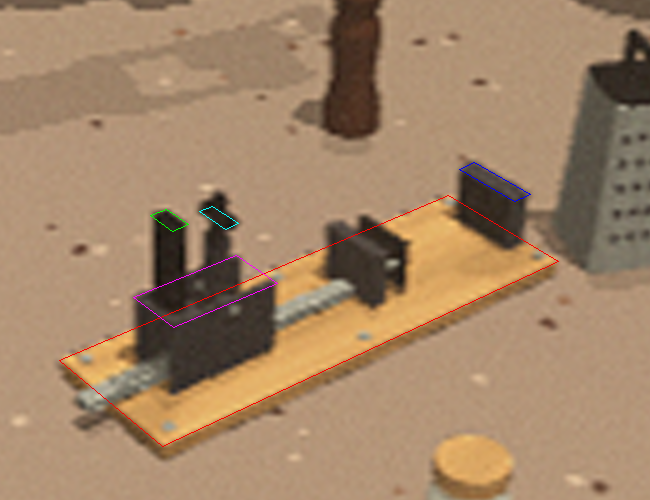

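View pics/cheese.png

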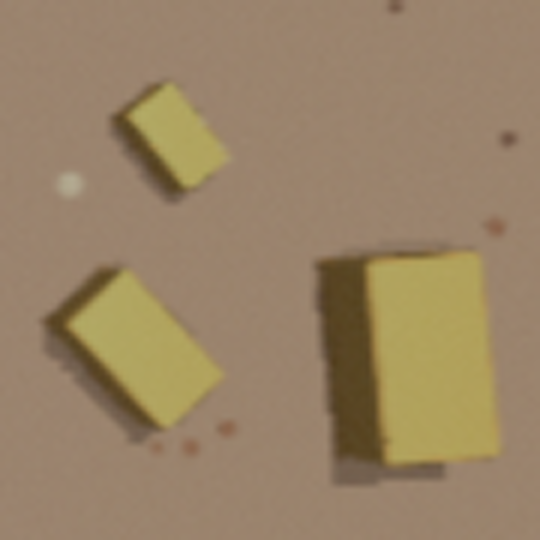

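Three cheeses are at top pixels (351,217), (359,183) and (398,219). The first fits the 76×44×48 model at scale 0.99, while the others fit at 0.67 and 1.38, so (351,217) is the middle one. The crop confirms this. The overlays show the clamp pose is good, with the end jaw at upper left and the trigger and handle outlines on their parts.

```bash
cat >> h.py <<'E'
CL=(565.3,85.0,1.296)
def W(q,z):
    a,b=np.cos(CL[2]),np.sin(CL[2]); return [CL[0]+a*q[0]-b*q[1],CL[1]+b*q[0]+a*q[1],z]
def ori(psi,pos):
    """downward tool, tool x along psi (mod pi): the turn needing least joint travel"""
    from workcell import ik,get_joints
    o=[(R.from_euler('z',psi+k*np.pi)*R.from_euler('x',np.pi)).as_quat().tolist() for k in(0,1)]
    j=np.array(get_joints()); c=[(np.abs(np.array(q)-j).max(),x) for x in o if (q:=ik(pos,x)) is not None]
    return min(c)[1]
E
python3 - <<'E'
from h import *; from workcell import *
p=(484.8,-337.2); o=ori(.732,[*p,200])
goto([*p,200],o); command_gripper(0.8,20); move_straight([*p,10],v=130)
command_gripper(0,20); print("open",get_opening()*92)
move_straight([*p,225],v=150); print("open",get_opening()*92,get_contact_force(),get_time())
q=W((131,0),225); o=ori(CL[2],q); goto(q,o)
move_straight(W((131,0),60),v=130)
for n in("top","scene"):
    c=camera(n); I=c["img"][:,:,::-1]; I=I[130:240,130:300] if n=="top" else I[100:220,200:350]
    cv2.imwrite(f"pics/pl_{n}.png",cv2.resize(I,None,fx=4.5,fy=4.5,interpolation=cv2.INTER_CUBIC))
print(get_tcp_pos(),q,get_time())
E
```

```text
open 43.70324159012822
open 43.67655695674234 [ 0.0146485   0.47144685 -1.49201035] 8.775
[601.61122568 211.20389213  61.08946723] [np.float64(600.84696935417), np.float64(211.08494346960583), 225] 12.3083
```

View pics/pl_scene.png

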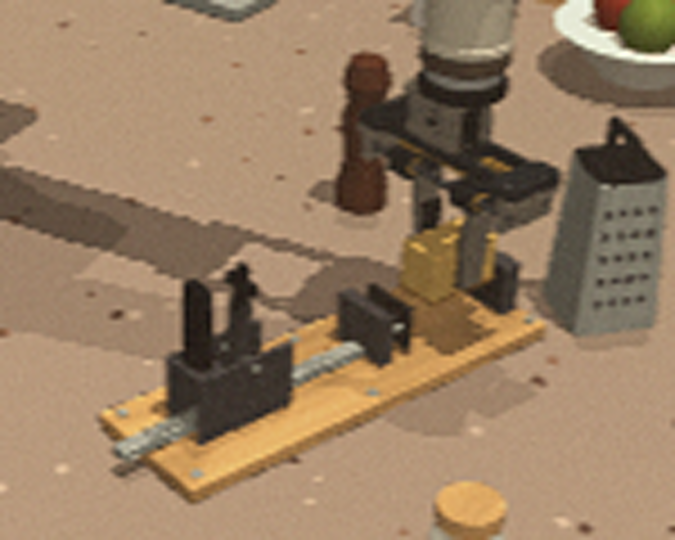

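The cheese hangs level between the jaws at about crop pixel (455,265). It is clear of the end jaw at (505,280) and of the grater. Next I lower and release it.

```bash
python3 - <<'E'
from h import *; from workcell import *
f0=np.array(get_contact_force()); z=34
move_straight(W((131,0),z),v=80)
while z>22:
    f=np.array(get_contact_force())-f0
    if f[2]>3: break
    z-=1; move_straight(W((131,0),z),v=30)
print(z,get_tcp_pos(),f.round(2))
command_gripper(0.66,20); move_straight(W((131,0),230),v=180)
p=W((-136,0),230); goto(p,ori(CL[2]+np.pi/2,p)); command_gripper(1.0,14)
from workcell import camera
for n in("top","scene"):
    c=camera(n)
    for l in("cheese","jaw_pad"):
      print(n,l,[(round(d["conf"],2),np.round(d["bbox"]).tolist()) for d in trace(c,l)])
    I=c["img"][:,:,::-1]; I=I[130:240,130:300] if n=="top" else I[100:220,200:350]
    cv2.imwrite(f"pics/a_{n}.png",cv2.resize(I,None,fx=4.5,fy=4.5,interpolation=cv2.INTER_CUBIC))
print(get_time(),get_contact_force())
E
```

```text
25 [601.23565553 211.1371144   26.26571648] [-2.9  -0.29  6.62]
top cheese [(0.92, [172.0, 180.0, 29.0, 18.0]), (0.9, [398.0, 219.0, 31.0, 32.0]), (0.57, [359.0, 184.0, 20.0, 18.0])]
top jaw_pad [(0.74, [196.0, 186.0, 87.0, 59.0]), (0.65, [197.0, 188.0, 5.0, 11.0])]
scene cheese [(0.82, [143.0, 254.0, 42.0, 38.0]), (0.66, [260.0, 182.0, 63.0, 34.0]), (0.53, [301.0, 168.0, 21.0, 21.0])]
scene jaw_pad [(0.72, [260.0, 184.0, 66.0, 37.0]), (0.52, [285.0, 171.0, 11.0, 14.0]), (0.5, [300.0, 164.0, 19.0, 19.0])]
18.7333 [ 0.69430251  0.63623652 -0.08722727]
```

View pics/a_scene.png

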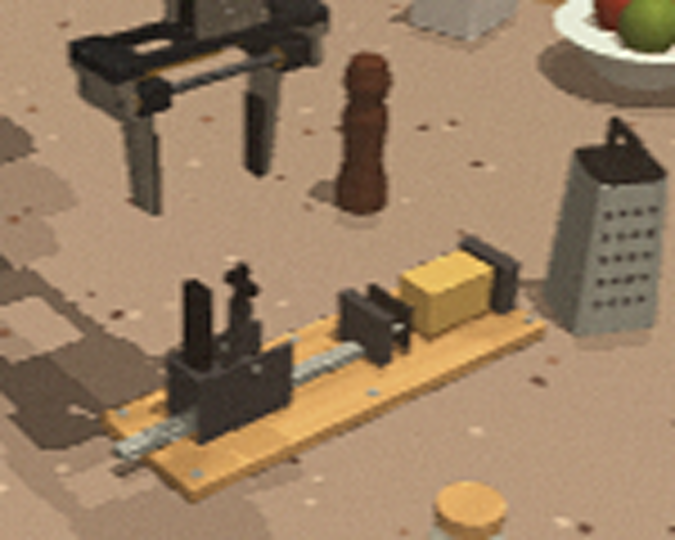

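View pics/a_top.png

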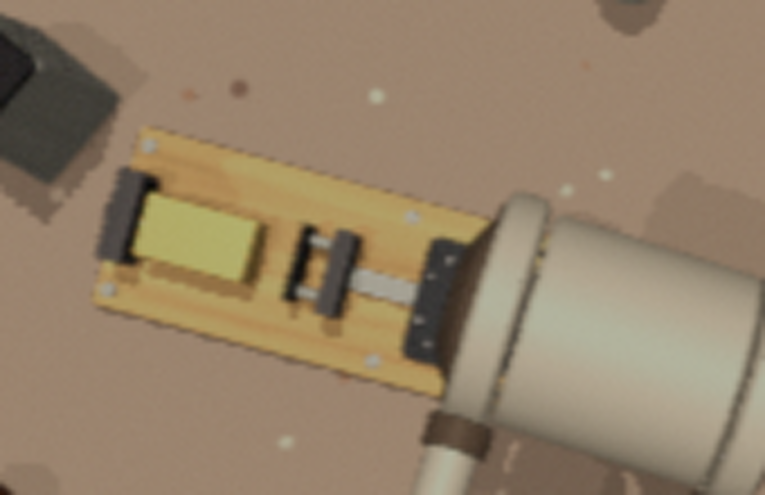

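The cheese stands upright, lengthwise and centred, at top-crop pixel (198,238) beside the end jaw at (125,215). The pad at (298,263) is still clear. Next I go down over the handle and trigger and try one stroke.

```bash
cat >> h.py <<'E'
def axf(f0):
    from workcell import get_contact_force
    f=np.array(get_contact_force())-f0; return round(float(f[0]*np.cos(CL[2])+f[1]*np.sin(CL[2])),2)
E
python3 - <<'E'
from h import *; from workcell import *
move_straight(W((-136,0),115),v=150); f0=np.array(get_contact_force()); np.save("f0.npy",f0)
print("down",f0.round(2),get_time())
for k in range(2):
    command_gripper(0,14); t=get_time(); print("shut",round(get_opening()*92,2),axf(f0),t)
    sleep(.2); print(round(get_opening()*92,2),axf(f0),np.round(get_tcp_pos(),1))
    command_gripper(.95,14); sleep(.2); print("rel",round(get_opening()*92,2),axf(f0),get_time())
E
```

```text
down [-0.54  0.69  0.3 ] 19.65
shut 39.16 16.35 20.5
39.23 16.15 [530.5 -41.7 116.1]
rel 87.39 -0.35 21.7333
shut 38.99 16.79 22.525
39.12 15.8 [529.7 -41.4 115.5]
rel 87.49 -0.74 23.7583
```

```bash
python3 - <<'E'
from h import *; from workcell import *
f0=np.load("f0.npy")
def pic():
    c=camera("top"); return [(round(d["conf"],2),np.round(d["bbox"],1).tolist()) for d in trace(c,"jaw_pad")]
print(pic())
for g in(4,7):
    command_gripper(0,g); sleep(.3); a=np.array(get_tcp_pos())-W((0,0),0)
    print(g,"shut",round(get_opening()*92,2),axf(f0),"cx",round(a[0]*np.cos(CL[2])+a[1]*np.sin(CL[2]),1),get_time())
    command_gripper(.95,g); sleep(.2)
    print("rel",axf(f0),pic())
c=camera("scene"); I=c["img"][100:220,200:350,::-1]
cv2.imwrite("pics/b_scene.png",cv2.resize(I,None,fx=5,fy=5,interpolation=cv2.INTER_CUBIC)); print(get_time())
E
```

```text
[(0.68, [193.7, 189.4, 8.8, 14.9]), (0.42, [209.8, 187.1, 33.5, 20.9])]
4 shut 64.7 7.06 cx -134.0 24.725
rel -0.62 [(0.67, [270.4, 121.0, 18.4, 21.3])]
7 shut 42.18 13.55 cx -132.2 26.675
rel 0.35 [(0.5, [191.9, 187.2, 6.8, 14.3])]
27.825
```

View pics/b_scene.png

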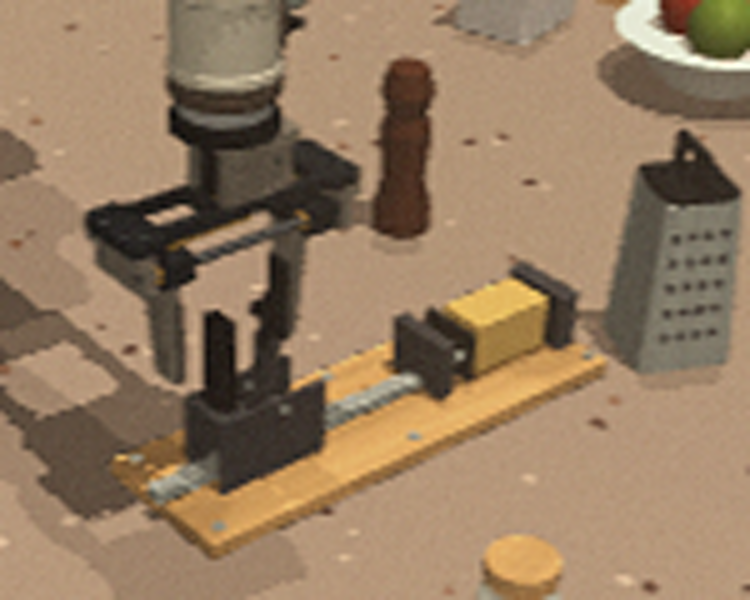

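The pad has advanced to within a few mm of the cheese, and everything else is unmoved. A single contact on the bar carries about twice the set grip, so a grip of 7 N gives 13.5 N at the bar. That caps the pad at about 15 N, below its hard stop at 28 N. I carry on stroking until the trigger stalls.

```bash
cat > st.py <<'E'
from h import *; from workcell import *
import sys
f0=np.load("f0.npy"); g=float(sys.argv[1])
for k in range(int(sys.argv[2])):
    command_gripper(.95,g); sleep(.15)
    command_gripper(0,g); sleep(.3); a=np.array(get_tcp_pos())-W((0,0),0)
    op=get_opening()*92; cx=a[0]*np.cos(CL[2])+a[1]*np.sin(CL[2])
    print(g,"shut",round(op,2),axf(f0),"cx",round(cx,1),"face",round(cx+op/2,1),get_time())
    if cx+op/2>-108.5: break
for n in("scene","top"):
    c=camera(n); I=c["img"][:,:,::-1]; I=I[130:210,230:330] if n=="scene" else I[150:210,140:220]
    cv2.imwrite(f"pics/s_{n}.png",cv2.resize(I,None,fx=7,fy=7,interpolation=cv2.INTER_CUBIC))
E
python3 st.py 7 5
```

```text
7.0 shut 42.02 14.1 cx -132.3 face -111.3 29.325
7.0 shut 42.2 13.73 cx -132.2 face -111.1 31.4
7.0 shut 41.76 13.24 cx -132.2 face -111.3 33.5417
7.0 shut 61.19 13.41 cx -132.0 face -101.4 35.4083
```

View pics/s_scene.png

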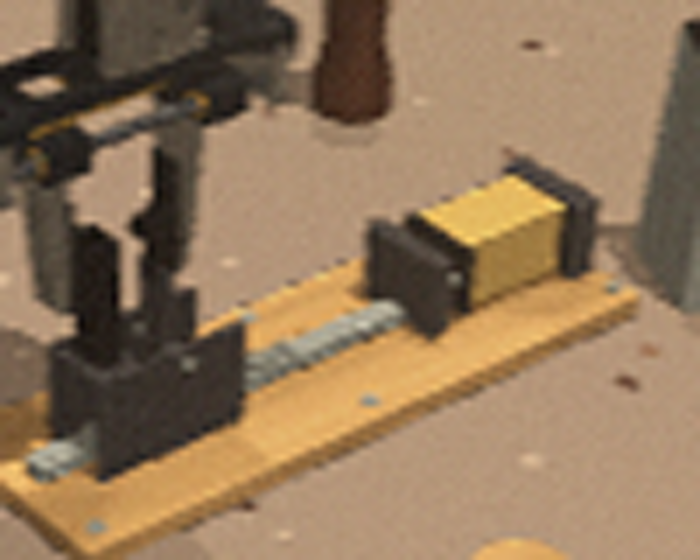

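```bash
python3 - <<'E'
from h import *; from workcell import *
f0=np.load("f0.npy")
def rd(s):
    a=np.array(get_tcp_pos())-W((0,0),0); op=get_opening()*92; cx=a[0]*np.cos(CL[2])+a[1]*np.sin(CL[2])
    print(s,round(op,2),axf(f0),"face",round(cx+op/2,1),get_time())
rd("now")
for g in(7.4,7.8): command_gripper(0,g); sleep(.3); rd(g)
c=camera("top"); I=c["img"][:,:,::-1]
I=cv2.resize(I,None,fx=9,fy=9,interpolation=cv2.INTER_CUBIC)
for r in(59,62,65,68,71): # jaw block front top edge at each ram
    p=np.round((proj(c,[W((r+16.5,-45),66),W((r+16.5,45),66)])+.5)*9).astype(int)
    for s in((0,.17),(.83,1)):
        q=[tuple(int(v) for v in p[0]+(p[1]-p[0])*t) for t in s]; cv2.line(I,q[0],q[1],(0,0,255) if r!=65 else (255,0,0),1)
cv2.imwrite("pics/g_top.png",I[150*9:212*9,140*9:225*9])
E
```

```text
now 61.5 12.88 face -101.3 35.5083
7.4 59.14 14.59 face -102.2 36.0833
7.8 56.97 14.64 face -103.1 36.6667
```

View pics/g_top.png

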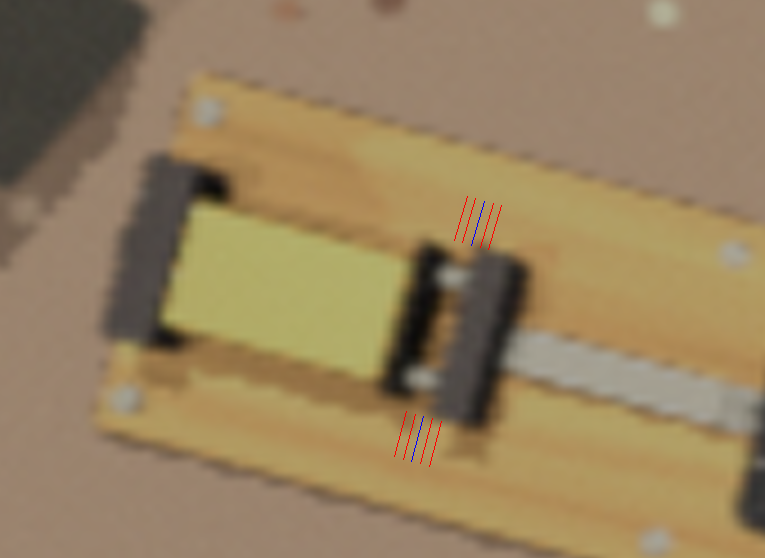

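The pad presses the cheese against the end jaw: cheese at (290,290), pad at (415,320), jaw at (480,335). The lines put ram at about 61 mm, so pad compression looks small. I'll measure it properly against the unpressed first picture.

```bash
cat >> h.py <<'E'
def gap(c,rng):
    """pad back -> jaw front distance (mm, plane z=65), from the brightness profile along the clamp axis"""
    xs=np.arange(*rng,.5); ys=np.arange(-9,9.1,1)
    g=cv2.cvtColor(c["img"],cv2.COLOR_RGB2GRAY).astype(np.float32)
    P=proj(c,[W((x,y),65) for x in xs for y in ys]).astype(np.float32).reshape(len(xs),len(ys),2)
    v=cv2.remap(g,P[...,0],P[...,1],cv2.INTER_CUBIC).mean(1)
    return xs,v
E
python3 - <<'E'
from h import *; from workcell import *; import pickle
for n,c in(("before",pickle.load(open("top0.pkl","rb"))),("now",camera("top"))):
    xs,v=gap(c,(20,125)); print(n,[(int(x),int(b)) for x,b in zip(xs[::4],v[::4])])
E
```

```text
before [(20, 138), (22, 123), (24, 95), (26, 58), (28, 43), (30, 53), (32, 68), (34, 74), (36, 74), (38, 75), (40, 81), (42, 98), (44, 120), (46, 135), (48, 137), (50, 130), (52, 113), (54, 81), (56, 44), (58, 21), (60, 19), (62, 34), (64, 66), (66, 104), (68, 135), (70, 149), (72, 151), (74, 151), (76, 151), (78, 151), (80, 151), (82, 151), (84, 151), (86, 151), (88, 151), (90, 151), (92, 151), (94, 151), (96, 151), (98, 151), (100, 151), (102, 151), (104, 151), (106, 151), (108, 151), (110, 151), (112, 151), (114, 152), (116, 151), (118, 151), (120, 151), (122, 151), (124, 151)]
now [(20, 151), (22, 150), (24, 152), (26, 154), (28, 154), (30, 152), (32, 150), (34, 150), (36, 152), (38, 154), (40, 153), (42, 150), (44, 149), (46, 151), (48, 153), (50, 154), (52, 152), (54, 148), (56, 141), (58, 127), (60, 99), (62, 62), (64, 38), (66, 40), (68, 57), (70, 71), (72, 75), (74, 73), (76, 75), (78, 82), (80, 93), (82, 101), (84, 96), (86, 70), (88, 36), (90, 16), (92, 14), (94, 25), (96, 46), (98, 83), (100, 125), (102, 155), (104, 167), (106, 167), (108, 166), (110, 166), (112, 166), (114, 166), (116, 166), (118, 166), (120, 165), (122, 166), (124, 166)]
```

Compression is about 3–4 mm, so roughly 7 N on the pad. The remaining stroke can add only about 2.5 mm, so it can't reach the hard stop at 14 mm. I squeeze on gently in place.

```bash
python3 - <<'E'
from h import *; from workcell import *
f0=np.load("f0.npy")
for g in(8.3,8.8,9.3,9.8,10.3):
    command_gripper(0,g); sleep(.4)
    a=np.array(get_tcp_pos())-W((0,0),0); op=get_opening()*92; cx=a[0]*np.cos(CL[2])+a[1]*np.sin(CL[2])
    print(g,round(op,2),axf(f0),"face",round(cx+op/2,1),get_time())
    if cx+op/2<-110.5: break
xs,v=gap(camera("top"),(54,106)); print([(int(x),int(b)) for x,b in zip(xs[::4],v[::4])])
E
```

```text
8.3 39.01 15.72 face -111.8 37.65
[(54, 139), (56, 121), (58, 92), (60, 56), (62, 36), (64, 41), (66, 59), (68, 71), (70, 73), (72, 73), (74, 76), (76, 85), (78, 100), (80, 115), (82, 117), (84, 101), (86, 72), (88, 37), (90, 16), (92, 14), (94, 25), (96, 45), (98, 83), (100, 125), (102, 155), (104, 166)]
```

```bash
cat >> h.py <<'E'
def comp():
    from workcell import camera
    xs,v=gap(camera("top"),(45,66)); i=np.where((v[:-1]>=95)&(v[1:]<95))[0][-1]
    return round(float(xs[i]+.5*(v[i]-95)/(v[i]-v[i+1])-56.5),2)
def st(s,f0):
    from workcell import get_tcp_pos,get_opening,get_time
    a=np.array(get_tcp_pos())-W((0,0),0); op=get_opening()*92; cx=a[0]*np.cos(CL[2])+a[1]*np.sin(CL[2])
    print(s,"op",round(op,2),"F",axf(f0),"face",round(cx+op/2,1),"comp",comp(),round(get_time(),1))
E
python3 - <<'E'
from h import *; from workcell import *
f0=np.load("f0.npy"); st("hold",f0)
command_gripper(.95,7); sleep(.1); st("rel",f0)
for g in(5,6,7,8): command_gripper(0,g); sleep(.25); st(g,f0)
E
```

```text
hold op 39.63 F 16.35 face -111.5 comp 1.37 37.8
rel op 87.3 F -1.16 face -92.5 comp 1.21 38.7
5 op 68.23 F 9.63 face -99.2 comp 1.41 39.5
6 op 65.49 F 11.45 face -99.9 comp 1.5 40.1
7 op 61.48 F 12.95 face -101.3 comp 2.68 40.7
8 op 55.79 F 15.58 face -103.6 comp 4.14 41.4
```

The finger tip (z 115) sits well below the crossbar. As the trigger tilts, the tip bears on the lower upright with less leverage. I raise the grip so the tip is just under the crossbar and make a fresh stroke.

```bash
python3 - <<'E'
from h import *; from workcell import *
command_gripper(.97,6); move_straight(W((-137,0),125),v=60); sleep(.1)
f0=np.array(get_contact_force()); np.save("f0.npy",f0); st("rel",f0)
for g in(6,6.7,7.3,7.8): command_gripper(0,g); sleep(.2); st(g,f0)
E
```

```text
rel op 89.05 F 0.0 face -92.5 comp 1.19 42.5
6 op 62.54 F 11.51 face -102.3 comp 3.46 43.4
6.7 op 56.83 F 13.26 face -104.8 comp 4.26 43.9
7.3 op 37.79 F 14.33 face -113.9 comp 5.49 44.6
7.8 op 37.4 F 15.81 face -113.9 comp 5.46 45.1
```

```bash
python3 - <<'E'
from h import *; from workcell import *
f0=np.load("f0.npy"); sleep(1.0); st("hold",f0)
c=camera("scene"); I=c["img"][100:220,200:350,::-1]
cv2.imwrite("pics/end.png",cv2.resize(I,None,fx=5,fy=5,interpolation=cv2.INTER_CUBIC))
E
```

```text
hold op 37.26 F 15.35 face -114.0 comp 5.46 46.1
```

View pics/end.png

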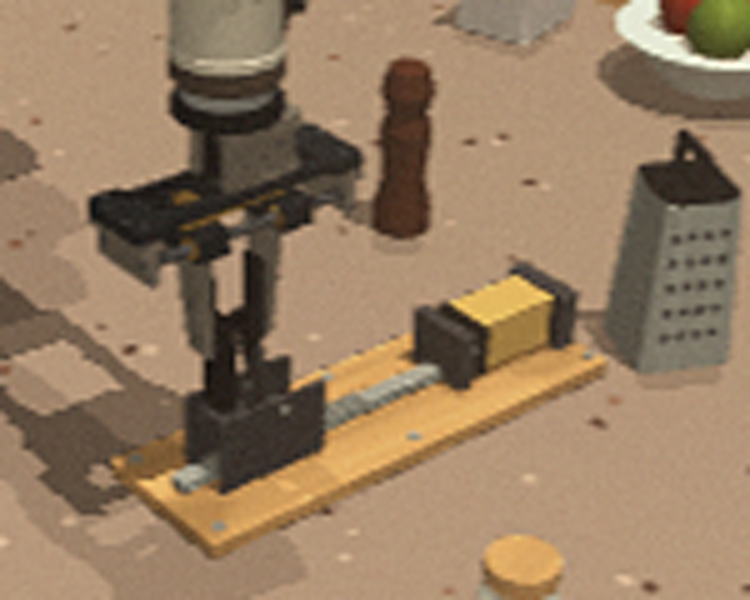

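The trigger is squeezed fully against the handle at (235,330). The cheese at (500,320) is flat between the pad and the end jaw, and the pad is visibly closer to the jaw block. The bystanders are untouched and the readings held for 1 s, so I hand it in.

```bash
python3 -c "
from workcell import *
job_done(); print(get_time())"
```

```text
the job is handed in; nothing more can be done
the job is handed in; nothing more can be done
```

I stood the middle-sized cheese lengthwise on the board between the jaws and let go. Then I pumped the trigger by pinching it and the handle with the gripper until the pad pressed the cheese against the end jaw. I handed in at about 46 s of the 70 s, with the trigger still held fully squeezed.

**Last checks:** After a 1 s hold, about 15 N was still pushing on the trigger. The pad was compressed about 5.5 mm, give or take 0.7 mm, which is roughly 11 N on the cheese and well short of the 14 mm hard stop. The cheese stood upright against the end jaw, and the jar, mill and grater had not visibly moved.

**What disagreed:**
- **Slipped stroke:** In one earlier stroke the trigger suddenly ran to its stop while the pad compression fell from about 3.7 to 1.3 mm. I think the finger tip was bearing too low on the trigger. I raised the grip 10 mm, and the next stroke went to the stop and held.
- **Pad force:** From the stated ratio, the force on the trigger would allow about 16–19 N on the pad. The camera measurement suggests about 11 N, because the trigger was already at its stop.

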